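Charge the wax warmer

TASK

Load the cold, empty wax warmer: press its front latch and let the sprung cover swing fully open by itself, keeping clear of the cover throughout. Lift the loose inner lid off by its knob and set it gently on the round cork mat, knob up and wholly on the mat, then lower the wax block gently into the pan so that it lies flat on the bottom. Leave the other things on the bench where they are.

Things in the scene. Friction and masses are not known exactly. Their poses are not given: they have to be found in the camera images.
- warmer: Round white insulated wax warmer, fixed, 210 mm across, jacket rim 112 mm high. Origin: centre of its underside; x points from the latch (front, -x) to the cover's hinge (back, +x), y is parallel to the hinge, z up. In front a latch housing sticks out to x = -162 mm, 62 mm wide, top at 106 mm; behind the latch pad a hook between cheeks stands up to 130 mm at x = -127 to -104 mm.
- cover: The sprung cover, a hollow white cap 210 mm across. Origin: middle of its hinge line (x = +116 mm of the warmer, 118 mm up), axes as the warmer's while shut, its top then 160 mm above the bench. Once unlatched it swings up and back by itself in about 2 s, its front edge on an arc of 225 mm radius, until its z axis has turned 1.78 rad; it then stands behind the pan, up to 345 mm high, and stays. Not to be touched.
- latch (a joint): Rocking latch, rad: 0 at rest, 0.25 pressed to its stop. It lets the cover go at about 0.14 rad (pad pressed down about 4 mm of 6.5 mm). Sprung back: about 2.5 N on the middle of the pad starts it, about 4 N lets the cover go and about 5 N holds it at the stop.
- latch_pad (a point): Middle of the top of the grey latch pad, the push surface: a flat pad 34 mm (warmer x) by 42 mm (warmer y) in front of the cover, 122 mm above the bench, at x = -144 mm of the warmer. It is pressed straight down.
- pan_floor (a point): Middle of the flat floor of the warmer's fixed round aluminium pan, 48 mm above the bench, axes as warmer. The pan is 136 mm across inside, its rim 98 mm above the bench; above it the jacket's inner wall is 168 mm across, up to 112 mm.
- lid: Loose round steel lid of the pan, about 260 g, under the cover at the start. Origin: centre of its underside, 90 mm above the bench when on the pan; z up. A flange 124 mm across (z 0 to 8 mm) hangs in the pan mouth with 6 mm play all round; the plate over it, 150 mm across (z 8 to 13 mm, domed to 17), rests on the pan rim. Black knob in the middle. It must rise 22 mm to clear the jacket.
- lid_knob (a point): Middle of the knob's cap, 38 mm above the lid's origin: the cap is a disc 36 mm across and 18 mm high (29 to 47 mm above the lid's origin) on an 18 mm stem.
- mat: Round cork mat, 200 mm across and 8 mm thick, fixed to the bench to the left or right of the warmer. Origin: centre of its underside.
- wax: Block of hard casting wax, dull honey-cream, 100 mm long (x) by 44 mm wide (y) by 40 mm high (z), about 160 g, lying on the bench on the other side of the warmer from the mat. Origin: centre of its underside.
- bowl: Bystander: dark rubber plaster bowl, 130 mm across, 65 mm high. Origin: centre of its underside.
- tub: Bystander: white plastic tub full of set plaster, about 95 mm across, 76 mm high. Origin: centre of its underside.
- wax_mid (a point): Middle of the wax block, 20 mm above its origin; axes as the block's.
Not all that is in view belongs to the job. Several things look just like the wax: the one meant starts farthest to the robot's left.

How it is judged:
By the outcome, as a careful person would: the job done as asked, in the order asked, and still so for the second after the job is handed in, with the robot touching nothing.
It also fails if it takes over 70 s, if anything falls off the work surface, if the arm or the gripper's body presses on something with over 40 N, if the wrist force passes 120 N, or if a joint passes its speed limit or range.

ROBOT

A 7-joint arm with a two-finger parallel gripper is mounted at the origin on the work surface. World frame = base frame: x ahead of the robot, y to its left, z up, the work surface at z = 0. Lengths are in m, angles in degrees, forces in N, time in s.
With the tool pointing down it reaches from about 0.425 to 0.875 m from the base axis. Payload 8.4 kg.
Tool frame: the origin (TCP) lies midway between the tips of the shut fingers; the grasp point (between the pads) lies 19 mm behind it (bot.pinch_z is the distance from the TCP to the grasp point, in m); z points along the fingers, y is the line along which they close (so a half turn about z gives the same grasp; the last joint's range is limited). The gripper opens to 87 mm and grips with 3 to 60 N. Pads are 19 mm wide; open, the fingers measure 117 mm over their backs; the gripper's body (75 mm by 190 mm) begins 51 mm behind the grasp point.
Start: joints at [58.201, 19.091, 2.286, 83.961, -0.768, 76.965, -3.352], TCP at [0.286, -0.584, 0.223] pointing down, gripper open.
Joint ranges: [-147.57, 147.57], [-21.85, 119.76], [-74.77, 79.35], [14.55, 137.4], [-85.83, 265.84], [4.83, 119.75], [-152.11, 152.11]. Speed limits (degrees/s): [127.2, 127.2, 159.86, 159.86, 180, 180, 180].

INTERFACE

Orientations are given as a 3x3 rotation matrix whose columns are the frame's x, y, z axes.
In Python, from workcell import get_obs, cams, workorder, bot gives the robot as it stands.
- The arm moves only by the tool jog_arm, never from a script. Its argument "motion" is a list of rows, each a list of 7 numbers: the turn, a rotation vector about the tool's x, y, z each as a share of 90 degrees, from -1 to 1, then the shift along the tool's x, y, z each as a share of 1000 mm, from -1 to 1, then the finger opening in mm, from 0 to 87. In form: [[wx, wy, wz, x, y, z, claw], ...]. A call has 1 to 10 rows; each row is the pose to reach, as a shift and turn from the pose commanded when the call began, along the tool's axes at that moment; what a row does not reach only later rows make up. A row lasts 1/12 s, in which the tool goes at most 41.7 mm and 7.16 degrees, less where a joint would pass 70% of its speed; a pose out of reach is approached as far as the arm can. A call with a number of a shift or a turn outside -1 to 1 is refused whole. A call with a gripper value outside its range is refused whole. The fingers move at their own pace and stop on an object; "grip_force" is the grip in N (left out, the last holds). Time passes only in rows, so rows that repeat a pose let the fingers close. It gives the time, the measured TCP pose, the force, the opening and the grip force at its end, in the units of the state.
- get_obs(): the state, without advancing time (a new reading comes with each control period).
- cams.read_camera(name): name is "scene" or "top" or "wrist"; returns a dict with "img" (420x560x3 uint8, red, green, blue), "range_z" (420x560 float32, m along the optical axis (not along the pixel's ray), 0 where there is no reading), "mtx" (3x3 intrinsics, pixels), "distortion" ([k1, k2, p1, p2, k3] as OpenCV has them; the pictures are not rectified), "rvec" (rotation vector, rad) and "tvec" (3), from world to camera coordinates, as OpenCV has them; the wrist camera has in their place "mount" (4x4, takes a point from camera to tool coordinates, whose origin is the TCP and whose axes are the flange's). Camera axes: x right, y down, z forward; pixel columns grow to the right and rows downward; lengths in m; the calibration is good to about 2 mm. A picture is of the moment at which its call begins: read the wrist's pose just before it.
- workorder.hand_in(): hands the job in; it is judged then, once.
The state is a dict: "time_s": time; "q": joint angles; "qvel": joint speeds; "joint_torque": joint torques, N m; "eef_pos": TCP position; "eef_rot": TCP orientation; "contact_force": force on the tool from outside, world axes, zero at the start; "ft_torque": the same for the moment, N m; "width": finger opening in m; "grip_force": force on a finger pad.
Only numpy, scipy, OpenCV 4.12 (cv2) and the standard library are available. Lean on these libraries where they do the work, as an engineer would, in place of code of your own. Each camera call takes 0.05 s, during which the arm holds its last target. There are 200 camera calls.

## Working session

There is one attempt and no reset: what is moved stays moved. The work goes in short steps, Python scripts to look and compute and a tool call to move; the robot and the scene stay as the last step left them, time stands still between calls to the robot, and variables do not carry over. Pictures are saved under pics/ and viewed, at most 10 in all, crops included, and the job is handed in when it is done.

Besides the shell and the picture viewer there is one more tool, called after "Emit:" as a command line: name --pt "numbers of a row" for each row, then --argument value for the rest. jog_arm: Moves the arm, as the interface text tells. Shift numbers are shares of 1000 mm and turn numbers shares of 90 degrees, none past 1 either way. Its arguments: {"type":"object","properties":{"motion":{"type":"array"},"grip_force":{"type":"number"}},"required":["motion"]}

```bash
ls; mkdir -p pics; cat > h.py <<'E'
import numpy as np, cv2
from workcell import get_obs, cams, workorder, bot
def save(n,f):
    d=cams.read_camera(n); cv2.imwrite(f,d['img'][:,:,::-1]); np.savez(f[:-4]+'.npz',**d); return d
def cloud(d):
    # world xyz per pixel
    h,w=d['range_z'].shape
    u,v=np.meshgrid(np.arange(w),np.arange(h))
    p=cv2.undistortPoints(np.stack([u,v],-1).reshape(-1,1,2).astype(np.float64),d['mtx'],d['distortion']).reshape(h,w,2)
    z=d['range_z'].astype(float)
    c=np.dstack([p*z[...,None],z])
    if 'T' in d: T=d['T']; return c@T[:3,:3].T+T[:3,3]
    R=cv2.Rodrigues(d['rvec'])[0]
    return (c-np.ravel(d['tvec']))@R
E
python3 - <<'E'
from h import *
o=get_obs();print({k:np.round(v,3).tolist() for k,v in o.items()},bot.pinch_z)
for n in('scene','top'):
    d=save(n,f'pics/{n}0.png')
E
```

```text
pics
{'time_s': 0.0, 'q': [58.199, 19.132, 2.285, 84.011, -0.766, 76.963, -3.352], 'qvel': [-0.024, -0.007, -0.008, 0.018, -0.026, -0.021, 0.01], 'joint_torque': [-0.0, -65.637, 1.335, -40.381, -0.06, 0.045, 0.0], 'eef_pos': [0.286, -0.583, 0.222], 'eef_rot': [[0.898, 0.44, -0.001], [0.44, -0.898, 0.001], [-0.0, -0.002, -1.0]], 'contact_force': [-0.215, 0.005, -0.829], 'ft_torque': [-0.003, -0.011, 0.007], 'grip_force': 0.0, 'width': 0.087} 0.0187
```

View pics/top0.png

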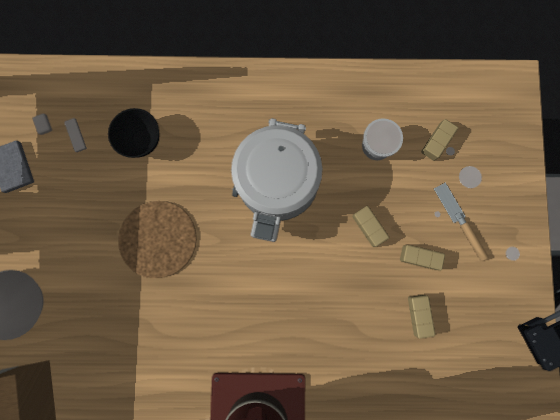

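View pics/scene0.png

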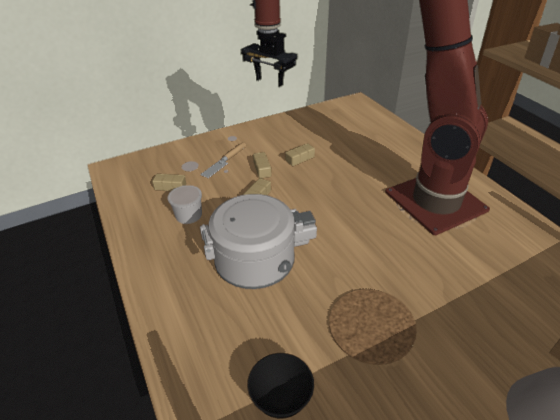

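The top view shows the warmer at (277,170), its latch at (265,229), the mat at (158,239) and the leftmost wax block at (371,227). The other wax-like blocks are at (423,257), (422,317) and (440,140), the tub is at (382,138) and the bowl at (134,133).

```bash
python3 - <<'E'
from h import *
d=dict(np.load('pics/top0.npz')); P=cloud(d)
def at(u,v,r=2): return np.round(np.nanmedian(P[v-r:v+r+1,u-r:u+r+1].reshape(-1,3),0),4)
for n,(u,v) in dict(wax=(371,227),pad=(264,231),mat=(158,239),cover=(277,170),bench=(330,300),tub=(382,136)).items(): print(n,at(u,v))
print('rotZ',d['tvec'],d['rvec'].ravel())
X,Y,Z=P[...,0],P[...,1],P[...,2]
def region(u0,u1,v0,v1,z0,z1):
    m=np.zeros(Z.shape,bool); m[v0:v1,u0:u1]=1
    return P[m&(Z>z0)&(Z<z1)]
def rect(q):
    r=cv2.minAreaRect(q[:,:2].astype(np.float32)*1000); b=cv2.boxPoints(r); return r,
for box in [(345,398,200,252),(398,450,240,274),(405,440,288,345),(418,462,115,165)]:
    q=region(*box,0.033,0.05); print('wax',len(q),rect(q),np.median(q[:,2]))
q=region(225,330,115,225,0.12,0.17); 
# cover edge circle
c,r=cv2.minEnclosingCircle(q[:,:2].astype(np.float32)); print('cover',c,r,len(q))
q=region(225,330,115,225,0.145,0.17);c,r=cv2.minEnclosingCircle(q[:,:2].astype(np.float32)); print('covertop',c,r,len(q),q.mean(0))
q=region(252,282,216,245,0.112,0.128); print('pad',rect(q),q.mean(0),len(q))
q=region(250,284,216,245,0.09,0.128); print('housing',rect(q),len(q))
q=region(110,210,190,290,0.004,0.02); c,r=cv2.minEnclosingCircle(q[:,:2].astype(np.float32));print('mat',c,r,q.mean(0))
q=region(262,310,115,140,0.08,0.13); print('hinge',rect(q),q.mean(0),len(q))
im=cv2.imread('pics/top0.png')[100:260,200:410]; cv2.imwrite('pics/top0c.png',cv2.resize(im,None,fx=3.7,fy=3.7,interpolation=cv2.INTER_CUBIC))
E
```

```text
wax [ 0.4803 -0.2774  0.0405]
pad [ 0.4613 -0.0133  0.1226]
mat [0.4459 0.2664 0.0079]
cover [ 0.5968 -0.0423  0.16  ]
bench [ 0.2955 -0.1782 -0.0006]
tub [ 0.7047 -0.3005  0.0768]
rotZ [-0.07207283  0.51961032  1.00161358] [ 2.16932203 -2.14508009  0.13264766]
wax 685 (((484.5964050292969, -279.153564453125), (99.28694915771484, 44.70589828491211), 33.943180084228516),) 0.03981426275413162
wax 699 (((407.6953125, -408.2198791503906), (99.19165802001953, 43.90110397338867), 76.621826171875),) 0.03969591292751886
wax 767 (((262.3517761230469, -401.4893493652344), (102.11456298828125, 44.325347900390625), 7.341980457305908),) 0.03954607505142892
wax 641 (((714.0130004882812, -462.3927917480469), (44.27167510986328, 100.33148193359375), 56.13518524169922),) 0.039830539368634205
cover (0.6015254855155945, -0.039422452449798584) 0.13150113821029663 6842
covertop (0.6029669046401978, -0.04118259623646736) 0.10419868677854538 6219 [ 0.59977429 -0.04132329  0.15599727]
pad (((469.57196044921875, -19.050867080688477), (53.56267166137695, 62.45284652709961), 0.9470267295837402),) [ 0.46566175 -0.01465173  0.12235177] 315
housing (((474.9990234375, -15.362113952636719), (62.26270294189453, 62.39779281616211), 79.20236206054688),) 480
mat (0.45294201374053955, 0.2722160816192627) 0.17380264401435852 [0.44624301 0.26955214 0.00839647]
hinge (((715.1825561523438, -63.047691345214844), (89.65885162353516, 21.515552520751953), 79.87908935546875),) [ 0.71529589 -0.06417708  0.12411168] 196
```

View pics/top0c.png

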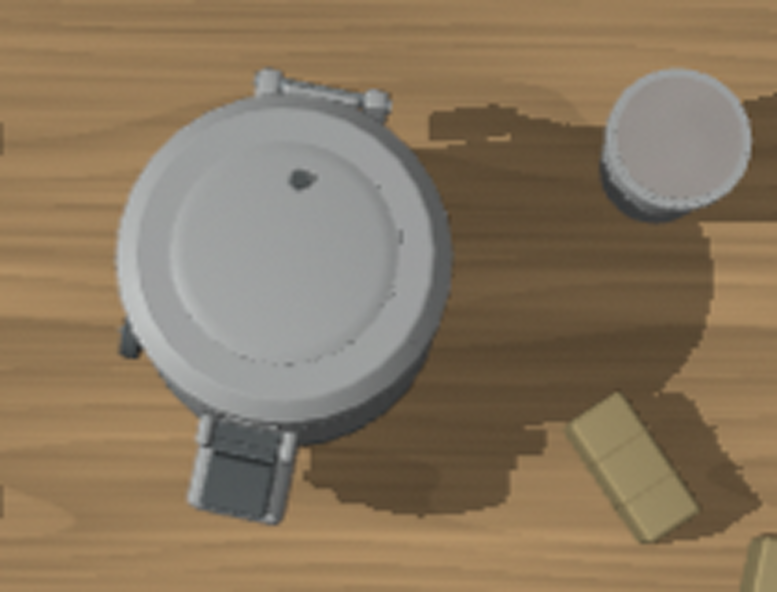

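The enlarged crop shows the grey pad at about (240,485) and the hinge across (265,80) to (378,105), so warmer yaw is about -10.5°. The cover looks shut. The pad point measures 122 mm high and the cover top 160 mm, both as given.

```bash
cat >> h.py <<'E'
from scipy.spatial.transform import Rotation as Ro
def down(yaw):
    c,s=np.cos(np.radians(yaw)),np.sin(np.radians(yaw)); return np.array([[c,s,0],[s,-c,0],[0,0,-1.]])
def rel(p,yaw=None):
    o=get_obs(); R=np.array(o['eef_rot']); s=R.T@(np.array(p)-o['eef_pos'])
    w=np.zeros(3) if yaw is None else Ro.from_matrix(R.T@down(yaw)).as_rotvec()/(np.pi/2)
    print('t',round(o['time_s'],2),'pos',np.round(o['eef_pos'],4),'row',np.round(np.r_[w,s],4).tolist())
E
python3 - <<'E'
from h import *
d=dict(np.load('pics/top0.npz')); P=cloud(d); Z=P[...,2]
m=np.zeros(Z.shape,bool); m[195:285,112:205]=1
q=P[m&(Z>.005)&(Z<.012)]; q=q[np.hypot(*(q[:,:2]-[.446,.2695]).T)<.115]
print('mat',len(q),q.mean(0),(q.min(0)+q.max(0))/2,np.ptp(q,0))
m[:]=0;m[115:225,225:330]=1
q=P[m&(Z>.15)&(Z<.17)];q=q[:,:2].astype(np.float32); print('covtop',cv2.minEnclosingCircle(q),(q.min(0)+q.max(0))/2)
m[:]=0;m[224:240,257:274]=1;q=P[m&(Z>.119)&(Z<.126)];print('pad',q.mean(0),q.min(0),q.max(0))
print(cams.read_camera('wrist')['mount'].round(3))
rel([.453,-.0125,.2],-10.5)
E
```

```text
mat 4453 [0.44631161 0.26962949 0.00848362] [0.44648422 0.27460684 0.0084981 ] [0.22487849 0.21174912 0.00699572]
covtop ((0.6031230688095093, -0.04077818617224693), 0.10181817412376404) [ 0.6024332  -0.04201572]
pad [ 0.46195816 -0.01486688  0.12240295] [ 0.44292647 -0.03406077  0.11919654] [0.4778181  0.0033019  0.12578607]
[[ 0.001 -0.969 -0.248  0.067]
 [ 1.     0.002 -0.001  0.   ]
 [ 0.001 -0.248  0.969 -0.163]
 [ 0.     0.     0.     1.   ]]
t 0.15 pos [ 0.286  -0.5833  0.2219] row [-0.0007, 0.0003, 0.4069, 0.4013, -0.439, 0.0224]
```

Emit:
jog_arm --pt "0 0 -0.8 0.265 -0.29 0 0" --pt "0 0 -0.8 0.265 -0.29 0 0" --pt "0 0 -0.8 0.265 -0.29 0 0" --pt "0 0 -0.8 0.265 -0.29 0 0" --pt "0 0 -0.8 0.265 -0.29 0 0" --pt "0 0 -0.8 0.265 -0.29 0 0" --pt "0 0 -0.8 0.265 -0.29 0 0" --pt "0 0 -0.8 0.265 -0.29 0 0" --pt "0 0 -0.8 0.265 -0.29 0 0" --pt "0 0 -0.8 0.265 -0.29 0 0"

```text
time_s: 0.98
eef_pos: [0.3976, -0.2012, 0.2227]
eef_rot: [[-0.146, 0.989, 0.0], [0.989, 0.146, 0.001], [0.0, 0.001, -1.0]]
contact_force: [1.3, 0.2, 0.5]
width: 0.0282
grip_force: 0.0
```

```bash
python3 - <<'E'
from h import *
rel([.453,-.0125,.17],169.5); print(np.round(get_obs()['q'],1))
E
```

```text
t 0.98 pos [ 0.3976 -0.2012  0.2227] row [0.0005, -0.0, -0.7902, 0.1786, 0.0823, 0.0529]
[ 41.   -4.  -18.8 109.9  -1.4  74.   31.1]
```

Emit:
jog_arm --pt "0 0 -0.79 0.179 0.082 0.03 0" --pt "0 0 -0.79 0.179 0.082 0.03 0" --pt "0 0 -0.79 0.179 0.082 0.03 0" --pt "0 0 -0.79 0.179 0.082 0.03 0" --pt "0 0 -0.79 0.179 0.082 0.053 0" --pt "0 0 -0.79 0.179 0.082 0.053 0" --pt "0 0 -0.79 0.179 0.082 0.053 0" --pt "0 0 -0.79 0.179 0.082 0.053 0" --pt "0 0 -0.79 0.179 0.082 0.053 0" --pt "0 0 -0.79 0.179 0.082 0.053 0"

```text
time_s: 1.82
eef_pos: [0.4534, -0.0181, 0.1693]
eef_rot: [[-0.982, 0.187, -0.0], [0.187, 0.982, 0.0], [0.0, -0.0, -1.0]]
contact_force: [0.2, -0.3, 0.3]
width: 0.0006
grip_force: 0.0
```

```bash
python3 - <<'E'
from h import *
rel([.453,-.0125,.125],169.5); print(np.round(get_obs()['q'],1),get_obs()['width'])
save('scene','pics/s1.png')
E
```

```text
t 1.82 pos [ 0.4534 -0.0181  0.1693] row [-0.0, -0.0003, -0.0032, 0.0014, 0.0054, 0.0443]
[ 2.830e+01 -2.000e-01 -3.120e+01  1.127e+02 -1.000e-01  6.750e+01
  7.640e+01] 0.0006319366912133566
```

View pics/s1.png

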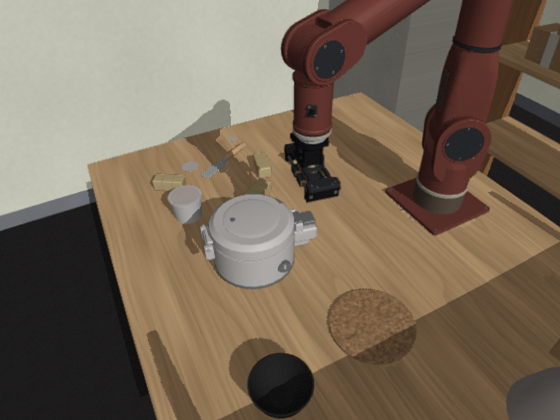

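```bash
python3 - <<'E'
from h import *
d=dict(np.load('pics/s1.npz'))
for p in ([.4534,-.0181,.1693],[.4534,-.0181,.24],[.461,-.0145,.122]):
    print(cv2.projectPoints(np.array([p]),d['rvec'],d['tvec'],d['mtx'],d['distortion'])[0].ravel())
im=cv2.imread('pics/s1.png')[100:280,200:400]; cv2.imwrite('pics/s1c.png',cv2.resize(im,None,fx=3.3,fy=3.3,interpolation=cv2.INTER_CUBIC))
E
```

```text
[308.78264046 200.42835523]
[309.66343604 177.56058019]
[306.35485276 216.39869425]
```

View pics/s1c.png

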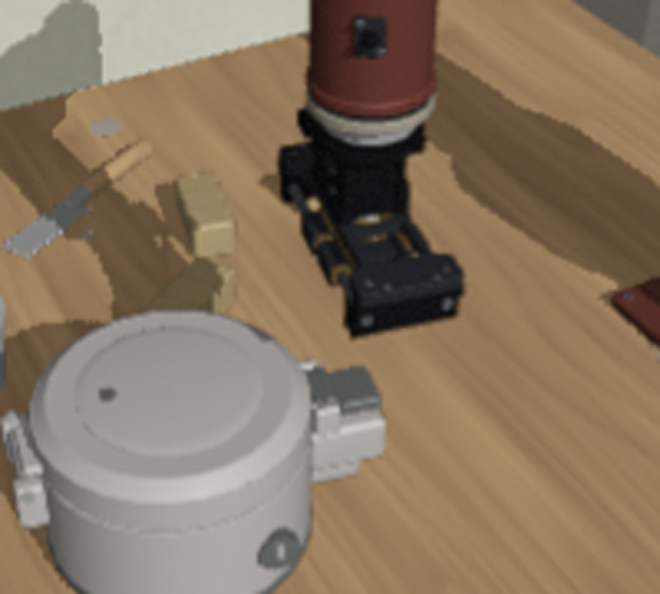

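Emit:
jog_arm --pt "0 0 0 0.002 0.005 0.03 0" --pt "0 0 0 0.002 0.005 0.042 0" --pt "0 0 0 0.002 0.005 0.046 0" --pt "0 0 0 0.002 0.005 0.048 0" --pt "0 0 0 0.002 0.005 0.05 0" --pt "0 0 0 0.002 0.005 0.0515 0" --pt "0 0 0 0.002 0.005 0.053 0" --pt "0 0 0 0.002 0.005 0.0535 0" --pt "0 0 0 0.002 0.005 0.0535 0"

```text
time_s: 2.62
eef_pos: [0.4499, -0.0124, 0.1168]
eef_rot: [[-0.981, 0.195, -0.006], [0.195, 0.981, -0.0], [0.006, -0.001, -1.0]]
contact_force: [-18.3, 3.8, 19.6]
width: 0.0007
grip_force: 11.2
```

```bash
python3 - <<'E'
from h import *
d=save('scene','pics/s2.png')
P=cloud(d);P0=cloud(dict(np.load('pics/s1.npz')))
print('cover moved px',(np.abs(P-P0).max(-1)[190:300,205:290]>.01).sum(), P[190:300,205:290,2].max()); o=get_obs();print(o['contact_force'],o['eef_pos'])
E
```

```text
cover moved px 3672 0.8334268681569296
[-18.97985781   3.07755791  18.80476513] [ 0.44997467 -0.01240014  0.11690419]
```

```bash
python3 - <<'E'
import cv2
im=cv2.imread('pics/s2.png')[70:310,180:400]; cv2.imwrite('pics/s2c.png',cv2.resize(im,None,fx=2.5,fy=2.5,interpolation=cv2.INTER_CUBIC))
E
```

```text
(no output)
```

View pics/s2c.png

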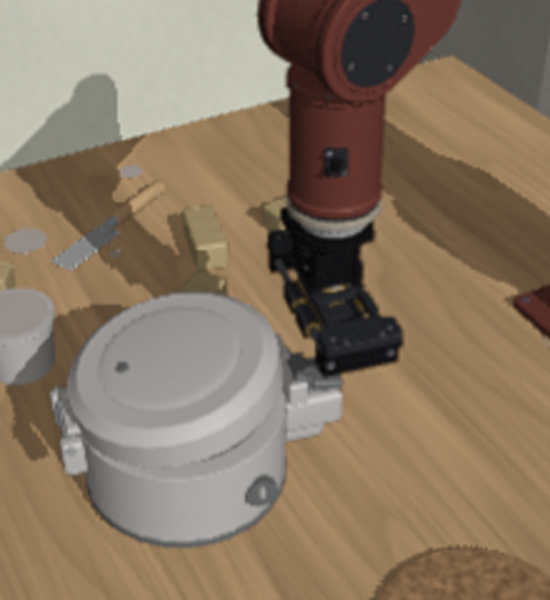

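The picture shows the cover unlatched and starting to lift, its front edge at about (285,350) in the crop, with the gripper at (350,340) just clear. I'm backing off towards the robot.

Emit:
jog_arm --pt "0 0 0 0.015 0 -0.008 0" --pt "0 0 0 0.02 0 -0.02 0" --pt "0 0 0 0.02 0.0 -0.02 0" --pt "0 0 0 0.02 -0.06 -0.02 30" --pt "0 0 0 0.02 -0.1 -0.02 60" --pt "0 0 0 0.02 -0.1 -0.02 60" --pt "0 0 0 0.02 -0.1 -0.02 60" --pt "0 0 0 0.02 -0.1 -0.02 60" --pt "0 0 0 0.02 -0.1 -0.02 60" --pt "0 0 0 0.02 -0.1 -0.02 60"

```text
time_s: 3.5
eef_pos: [0.4141, -0.1061, 0.1361]
eef_rot: [[-0.981, 0.192, 0.0], [0.192, 0.981, 0.0], [-0.0, 0.0, -1.0]]
contact_force: [-0.6, 0.9, -0.9]
width: 0.0395
grip_force: 0.0
```

Emit:
jog_arm --pt "0 0 0 0 -0.05 -0.1 60" --pt "0 0 0 0 -0.05 -0.1 60" --pt "0 0 0 0 -0.05 -0.1 60" --pt "0 0 0 0 -0.05 -0.1 60" --pt "0 0 0 0 -0.05 -0.1 60" --pt "0 0 0 0 -0.05 -0.1 60" --pt "0 0 0 0 -0.05 -0.1 60" --pt "0 0 0 0 -0.05 -0.1 60" --pt "0 0 0 0 -0.05 -0.1 60" --pt "0 0 0 0 -0.05 -0.1 60"

```text
time_s: 4.33
eef_pos: [0.4037, -0.1557, 0.2355]
eef_rot: [[-0.981, 0.193, -0.001], [0.193, 0.981, 0.0], [0.001, 0.0, -1.0]]
contact_force: [-0.3, -0.7, -0.6]
width: 0.0598
grip_force: 0.0
```

```bash
python3 - <<'E'
from h import *
d=save('top','pics/t2.png'); P=cloud(d)
im=d['img'][100:260,200:410,::-1]; cv2.imwrite('pics/t2c.png',cv2.resize(im,None,fx=3.7,fy=3.7,interpolation=cv2.INTER_CUBIC))
Z=P[...,2]; m=np.hypot(P[...,0]-.6025,P[...,1]+.0415)<.06
q=P[m&(Z>.129)&(Z<.142)]; print('knob',len(q),q.mean(0),(q.min(0)+q.max(0))/2,np.ptp(q,0))
m=np.hypot(P[...,0]-.6025,P[...,1]+.0415)<.095
q=P[m&(Z>.094)&(Z<.107)]; print('lid',len(q),q.mean(0))
q=P[(np.hypot(P[...,0]-.72,P[...,1]+.06)<.15)&(Z>.18)]; print('cover',len(q),q[:,:].min(0),q.max(0))
rel([.6025,-.0415,.17],169.5)
E
```

```text
knob 180 [ 0.6015125  -0.04269745  0.13676085] [ 0.60192863 -0.04270098  0.13553652] [0.03424162 0.03498647 0.01241516]
lid 2932 [ 0.60419135 -0.04010487  0.10289583]
cover 3994 [ 0.70872686 -0.17439463  0.1800251 ] [0.79543716 0.03420532 0.34355289]
t 4.38 pos [ 0.4038 -0.1559  0.2356] row [0.0002, -0.0005, -0.0071, -0.1729, 0.1506, 0.0655]
```

View pics/t2c.png

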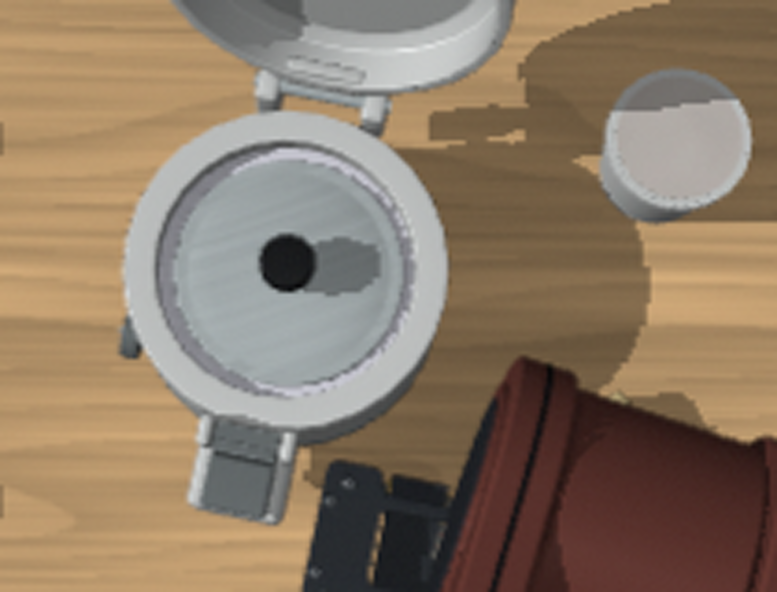

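The picture shows the cover fully open behind the pan (top at 343 mm, as given), with the lid in place and its black knob at (288,263) in the crop. The knob measures 137 mm high and 35 mm across.

Emit:
jog_arm --pt "0 0 0 -0.173 0.15 0.0 60" --pt "0 0 0 -0.173 0.15 0.0 60" --pt "0 0 0 -0.173 0.15 0.02 60" --pt "0 0 0 -0.173 0.15 0.04 60" --pt "0 0 0 -0.173 0.15 0.065 60" --pt "0 0 0 -0.173 0.15 0.065 60" --pt "0 0 0 -0.173 0.15 0.08 60" --pt "0 0 0 -0.173 0.15 0.08 60"

```text
time_s: 5.05
eef_pos: [0.6014, -0.0408, 0.1514]
eef_rot: [[-0.982, 0.191, -0.007], [0.191, 0.982, 0.002], [0.007, 0.001, -1.0]]
contact_force: [-1.0, -0.9, 0.4]
width: 0.06
grip_force: 0.0
```

```bash
python3 - <<'E'
from h import *
rel([.602,-.0425,.113])
E
```

```text
t 5.05 pos [ 0.6014 -0.0408  0.1514] row [0.0, 0.0, 0.0, -0.0012, -0.0016, 0.0384]
```

Emit:
jog_arm --pt "0 0 0 -0.001 -0.001 0.02 60" --pt "0 0 0 -0.001 -0.001 0.035 60" --pt "0 0 0 -0.001 -0.001 0.042 60" --pt "0 0 0 -0.001 -0.001 0.042 60" --pt "0 0 0 -0.001 -0.001 0.042 30" --pt "0 0 0 -0.001 -0.001 0.042 20" --pt "0 0 0 -0.001 -0.001 0.042 20" --pt "0 0 0 -0.001 -0.001 0.042 20" --pt "0 0 0 -0.001 -0.001 0.042 20" --pt "0 0 0 -0.001 -0.001 0.042 20" --grip_force 30

```text
time_s: 5.88
eef_pos: [0.6038, -0.0437, 0.1148]
eef_rot: [[-0.981, 0.194, 0.001], [0.194, 0.981, -0.0], [-0.001, 0.0, -1.0]]
contact_force: [-0.7, -0.2, 4.4]
width: 0.0354
grip_force: 30.0
```

Emit:
jog_arm --pt "0 0 0 0 0 0 20" --pt "0 0 0 0 0 -0.005 20" --pt "0 0 0 0 0 -0.015 20" --pt "0 0 0 0 0 -0.03 20" --pt "0 0 0 0 0 -0.05 20" --pt "0 0 0 0 0 -0.07 20" --pt "0 0 0 0 0 -0.08 20" --pt "0 0 0 0 0 -0.08 20"

```text
time_s: 6.55
eef_pos: [0.6048, -0.0436, 0.1969]
eef_rot: [[-0.981, 0.194, 0.004], [0.194, 0.981, -0.0], [-0.004, 0.0, -1.0]]
contact_force: [0.3, -0.1, -2.7]
width: 0.0353
grip_force: 30.0
```

```bash
python3 - <<'E'
from h import *
rel([.446,.2700,.06],120); rel([.446,.2700,.06]);print(np.round(get_obs()['q'],1))
d=dict(np.load('pics/t2.npz')); P=cloud(d)
m=(d['img'].astype(int)@[1,0,-1]>25)&(np.abs(P[...,2]-.008)<.004)&(np.hypot(P[...,0]-.446,P[...,1]-.27)<.104)
print('mat bounds',P[m].min(0),P[m].max(0))
# rim test: heights of columns through mat centre
zz=(P[...,2]>.0045)&(np.hypot(P[...,0]-.446,P[...,1]-.27)<.15)
c,n=cv2.findContours(cv2.morphologyEx(zz.astype(np.uint8),cv2.MORPH_OPEN,np.ones((5,5))),0,2)
c=max(c,key=cv2.contourArea)[:,0]; (e,ax,_)=cv2.fitEllipse(c); print(e,ax,P[int(e[1]),int(e[0])])
E
```

```text
t 6.55 pos [ 0.6048 -0.0436  0.1969] row [0.0014, 0.0023, 0.5426, 0.217, 0.2768, 0.1362]
t 6.55 pos [ 0.6048 -0.0436  0.1969] row [0.0, 0.0, 0.0, 0.217, 0.2768, 0.1362]
[ 24.   17.3 -29.5  91.3   8.8  73.6  72. ]
mat bounds [0.34400026 0.16699495 0.00400586] [0.54567503 0.37173622 0.01199438]
(156.39126586914062, 238.9944305419922) (71.35206604003906, 77.4961929321289) [0.44839814 0.27138091 0.00970091]
```

Emit:
jog_arm --pt "0 0 0 0.01 0.013 0 20" --pt "0 0 0 0.03 0.038 0 20" --pt "0 0 0 0.053 0.067 0 20" --pt "0 0 0 0.076 0.097 0 20" --pt "0 0 0 0.1 0.127 0.01 20" --pt "0 0 0 0.123 0.157 0.02 20" --pt "0 0 0 0.146 0.186 0.04 20" --pt "0 0 0 0.17 0.216 0.06 20" --pt "0 0 0 0.192 0.244 0.08 20" --pt "0 0 0 0.21 0.267 0.09 20"

```text
time_s: 7.38
eef_pos: [0.4453, 0.2605, 0.101]
eef_rot: [[-0.981, 0.192, -0.004], [0.192, 0.981, -0.001], [0.003, -0.002, -1.0]]
contact_force: [0.3, 0.5, -3.1]
width: 0.035
grip_force: 30.0
```

```bash
python3 - <<'E'
from h import *
rel([.446,.2695,.033],169)
E
```

```text
t 7.38 pos [0.4453 0.2605 0.101 ] row [-0.0011, -0.0021, -0.0007, 0.0008, 0.0091, 0.068]
```

Emit:
jog_arm --pt "0 0 0 0.003 0.01 0.02 20" --pt "0 0 0 0.003 0.01 0.04 20" --pt "0 0 0 0.003 0.01 0.055 20" --pt "0 0 0 0.003 0.01 0.06 20" --pt "0 0 0 0.003 0.01 0.06 20" --pt "0 0 0 0.003 0.01 0.06 20"

```text
time_s: 7.88
eef_pos: [0.4478, 0.2693, 0.044]
eef_rot: [[-0.981, 0.194, -0.001], [0.194, 0.981, -0.0], [0.001, -0.0, -1.0]]
contact_force: [-0.4, -0.3, -2.6]
width: 0.0354
grip_force: 30.0
```

Emit:
jog_arm --pt "0 0 0 0.001 0 0.004 20" --pt "0 0 0 0.001 0 0.007 20" --pt "0 0 0 0.001 0 0.0085 20" --pt "0 0 0 0.001 0 0.0095 20" --pt "0 0 0 0.001 0 0.0105 20" --pt "0 0 0 0.001 0 0.0105 20"

```text
time_s: 8.38
eef_pos: [0.4472, 0.2694, 0.0335]
eef_rot: [[-0.981, 0.194, -0.0], [0.194, 0.981, 0.0], [0.0, 0.0, -1.0]]
contact_force: [0.5, -0.2, -2.7]
width: 0.0353
grip_force: 30.0
```

Emit:
jog_arm --pt "0 0 0 0 0 0.0005 20" --pt "0 0 0 0 0 0.001 20" --pt "0 0 0 0 0 0.0015 20" --pt "0 0 0 0 0 0.0015 20"

```text
time_s: 8.72
eef_pos: [0.4473, 0.2696, 0.0327]
eef_rot: [[-0.981, 0.194, 0.0], [0.194, 0.981, -0.0], [-0.0, -0.0, -1.0]]
contact_force: [-2.9, -2.4, 7.3]
width: 0.0352
grip_force: 30.0
```

Emit:
jog_arm --pt "0 0 0 0 0 -0.0006 20" --pt "0 0 0 0 0 -0.0006 38" --pt "0 0 0 0 0 -0.0006 50" --pt "0 0 0 0 0 -0.0006 60" --pt "0 0 0 0 0 -0.0006 60" --pt "0 0 0 0 0 -0.0006 60" --pt "0 0 0 0 0 -0.03 60" --pt "0 0 0 0 0 -0.07 60" --pt "0 0 0 0 0 -0.11 60" --pt "0 0 0 0 0 -0.15 60"

```text
time_s: 9.55
eef_pos: [0.4466, 0.2695, 0.1837]
eef_rot: [[-0.981, 0.193, -0.001], [0.193, 0.981, 0.0], [0.001, -0.0, -1.0]]
contact_force: [1.5, 1.3, -0.3]
width: 0.06
grip_force: 0.0
```

```bash
python3 - <<'E'
from h import *
rel([.4845,-.279,.2],33.9); print(np.round(get_obs()['q'],1))
E
```

```text
t 9.55 pos [0.4466 0.2695 0.1837] row [-0.0005, -0.0002, 1.4996, -0.1431, -0.5309, -0.0164]
[  3.3   9.4 -42.9 102.9   6.8  70.3  37.5]
```

Emit:
jog_arm --pt "0 0 0.75 -0.072 -0.3 -0.03 80" --pt "0 0 0.75 -0.072 -0.3 -0.03 80" --pt "0 0 0.75 -0.072 -0.3 -0.03 80" --pt "0 0 0.75 -0.072 -0.3 -0.03 80" --pt "0 0 0.75 -0.072 -0.3 -0.03 80" --pt "0 0 0.75 -0.072 -0.3 -0.03 80" --pt "0 0 0.75 -0.072 -0.3 -0.03 80" --pt "0 0 0.75 -0.072 -0.3 -0.03 80" --pt "0 0 0.75 -0.072 -0.3 -0.03 80" --pt "0 0 0.75 -0.072 -0.3 -0.03 80"

```text
time_s: 10.38
eef_pos: [0.4597, -0.0405, 0.2122]
eef_rot: [[-0.186, 0.983, 0.0], [0.983, 0.186, 0.0], [-0.0, 0.0, -1.0]]
contact_force: [1.1, 0.2, -0.4]
width: 0.0803
grip_force: 0.0
```

```bash
python3 - <<'E'
from h import *
rel([.4845,-.279,.18],33.9)
E
```

```text
t 10.38 pos [ 0.4597 -0.0405  0.2122] row [0.0002, -0.0001, 0.7424, -0.239, -0.02, 0.0322]
```

Emit:
jog_arm --pt "0 0 0.742 -0.239 -0.02 0 80" --pt "0 0 0.742 -0.239 -0.02 0 80" --pt "0 0 0.742 -0.239 -0.02 0 80" --pt "0 0 0.742 -0.239 -0.02 0 80" --pt "0 0 0.742 -0.239 -0.02 0.03 80" --pt "0 0 0.742 -0.239 -0.02 0.03 80" --pt "0 0 0.742 -0.239 -0.02 0.03 80" --pt "0 0 0.742 -0.239 -0.02 0.03 80" --pt "0 0 0.742 -0.239 -0.02 0.03 80" --pt "0 0 0.742 -0.239 -0.02 0.03 80"

```text
time_s: 11.22
eef_pos: [0.487, -0.2771, 0.1817]
eef_rot: [[0.828, 0.561, -0.0], [0.561, -0.828, 0.0], [-0.0, -0.001, -1.0]]
contact_force: [-0.3, 0.4, -0.4]
width: 0.0797
grip_force: 0.0
```

```bash
python3 - <<'E'
from h import *
o=get_obs(); d=cams.read_camera('wrist'); T=np.eye(4);T[:3,:3]=o['eef_rot'];T[:3,3]=o['eef_pos']
d['T']=T@d['mount']; cv2.imwrite('pics/w1.png',d['img'][:,:,::-1]); P=cloud(d); Z=P[...,2]
m=(Z>.034)&(Z<.046)&(np.hypot(P[...,0]-.4845,P[...,1]+.279)<.065); q=P[m]
print(len(q),np.median(q[:,2]),cv2.minAreaRect(q[:,:2].astype(np.float32)*1000))
rel([.4845,-.279,.05],33.9)
d=save('top','pics/t3.png'); P=cloud(d); Z=P[...,2]
r=np.hypot(P[...,0]-.447,P[...,1]-.2695)
q=P[(r<.11)&(Z>.015)&(Z<.03)]; print('lid',len(q),cv2.minEnclosingCircle(q[:,:2].astype(np.float32)),np.median(q[:,2]))
q=P[(r<.03)&(Z>.045)]; print('knob',q.mean(0),q[:,2].max())
q=P[(np.hypot(P[...,0]-.6025,P[...,1]+.0415)<.1)&(Z>.04)&(Z<.06)];print('pan floor',len(q),(q.min(0)+q.max(0))/2,np.ptp(q,0),np.median(q[:,2]))
E
```

```text
5093 0.04033185635622438 ((483.17547607421875, -280.7716064453125), (100.04901885986328, 44.25918960571289), 33.89479446411133)
t 11.27 pos [ 0.4871 -0.277   0.1819] row [-0.0002, 0.0, 0.0032, -0.0032, 0.0002, 0.1319]
lid 2534 ((0.44655922055244446, 0.27074965834617615), 0.07592660933732986) 0.02346691432141896
knob [0.44632539 0.26887703 0.05465638] 0.060781988553983944
pan floor 2149 [ 0.60853964 -0.04069951  0.05090534] [0.12733715 0.13434051 0.01802431] 0.04849881089826518
```

View pics/t3.png

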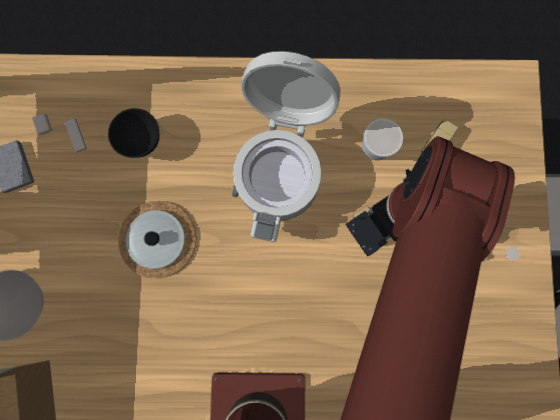

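The top picture shows the lid, knob up, centred on the mat at (153,240), the pan empty at (278,173), the cover open, and the bowl and tub unmoved. The arm is over the wax block.

Emit:
jog_arm --pt "0 0 0 -0.004 0 0.04 80" --pt "0 0 0 -0.004 0 0.08 80" --pt "0 0 0 -0.004 0 0.115 80" --pt "0 0 0 -0.004 0 0.14 80" --pt "0 0 0 -0.004 0 0.16 80" --pt "0 0 0 -0.004 0 0.17 80" --pt "0 0 0 -0.004 0 0.17 80" --pt "0 0 0 -0.004 0 0.17 80"

```text
time_s: 11.98
eef_pos: [0.484, -0.2793, 0.0125]
eef_rot: [[0.823, 0.568, 0.0], [0.568, -0.823, 0.0], [0.0, -0.0, -1.0]]
contact_force: [-0.3, 0.2, 0.6]
width: 0.0803
grip_force: 0.0
```

Emit:
jog_arm --pt "0 0 0 0 0 0 50" --pt "0 0 0 0 0 0 40" --pt "0 0 0 0 0 0 35" --pt "0 0 0 0 0 0 35" --pt "0 0 0 0 0 0 35" --pt "0 0 0 0 0 0 35" --pt "0 0 0 0 0 0 35" --grip_force 20

```text
time_s: 12.57
eef_pos: [0.4838, -0.2794, 0.0123]
eef_rot: [[0.824, 0.567, 0.0], [0.567, -0.824, -0.0], [0.0, 0.0, -1.0]]
contact_force: [-1.0, 0.5, 1.8]
width: 0.0437
grip_force: 19.9
```

Emit:
jog_arm --pt "0 0 0 0 0 -0.01 35" --pt "0 0 0 0 0 -0.03 35" --pt "0 0 0 0 0 -0.065 35" --pt "0 0 0 0 0 -0.1 35" --pt "0 0 0 0 0 -0.135 35" --pt "0 0 0 0 0 -0.165 35" --pt "0 0 0 0 0 -0.18 35" --pt "0 0 0 0 0 -0.18 35"

```text
time_s: 13.23
eef_pos: [0.4855, -0.2801, 0.1969]
eef_rot: [[0.824, 0.567, 0.006], [0.567, -0.824, -0.003], [0.003, 0.006, -1.0]]
contact_force: [-0.4, -0.8, -0.3]
width: 0.0437
grip_force: 19.9
```

```bash
python3 - <<'E'
from h import *
rel([.603,-.0415,.19],-10.5)
E
```

```text
t 13.23 pos [ 0.4855 -0.2801  0.1969] row [0.0028, -0.0034, 0.5006, 0.2321, -0.1299, 0.0069]
```

Emit:
jog_arm --pt "0 0 0.05 0.02 -0.011 0 35" --pt "0 0 0.12 0.05 -0.028 0 35" --pt "0 0 0.2 0.082 -0.046 0 35" --pt "0 0 0.27 0.115 -0.064 0 35" --pt "0 0 0.34 0.15 -0.084 0 35" --pt "0 0 0.41 0.18 -0.1 0 35" --pt "0 0 0.47 0.21 -0.118 0 35" --pt "0 0 0.5 0.225 -0.126 0 35" --pt "0 0 0.5 0.232 -0.13 0 35" --pt "0 0 0.5 0.232 -0.13 0 35"

```text
time_s: 14.07
eef_pos: [0.6009, -0.0383, 0.1909]
eef_rot: [[0.984, -0.177, -0.002], [-0.177, -0.984, 0.001], [-0.002, -0.001, -1.0]]
contact_force: [-1.8, 0.5, -1.8]
width: 0.0438
grip_force: 19.9
```

```bash
python3 - <<'E'
from h import *
rel([.603,-.0415,.0605],-10.5)
d=save('top','pics/t4.png'); o=get_obs(); print(o['contact_force'],o['width'])
E
```

```text
t 14.07 pos [ 0.6009 -0.0383  0.1909] row [-0.0004, 0.0012, 0.0036, 0.0028, 0.0029, 0.1304]
[ 0.03702772 -0.14118122 -0.31290795] 0.04402036334034603
```

Emit:
jog_arm --pt "0 0 0 0.003 0.003 0.02 35" --pt "0 0 0 0.003 0.003 0.05 35" --pt "0 0 0 0.003 0.003 0.075 35" --pt "0 0 0 0.003 0.003 0.095 35" --pt "0 0 0 0.003 0.003 0.11 35" --pt "0 0 0 0.003 0.003 0.118 35" --pt "0 0 0 0.003 0.003 0.12 35" --pt "0 0 0 0.003 0.003 0.12 35"

```text
time_s: 14.78
eef_pos: [0.6031, -0.0455, 0.072]
eef_rot: [[0.983, -0.182, -0.001], [-0.182, -0.983, -0.0], [-0.001, 0.001, -1.0]]
contact_force: [-1.5, -0.3, -1.6]
width: 0.044
grip_force: 19.9
```

Emit:
jog_arm --pt "0 0 0 0 -0.003 0.003 35" --pt "0 0 0 0 -0.003 0.006 35" --pt "0 0 0 0 -0.003 0.008 35" --pt "0 0 0 0 -0.003 0.009 35" --pt "0 0 0 0 -0.003 0.01 35" --pt "0 0 0 0 -0.003 0.01 35"

```text
time_s: 15.28
eef_pos: [0.604, -0.0412, 0.062]
eef_rot: [[0.983, -0.181, -0.0], [-0.181, -0.983, -0.0], [-0.0, 0.0, -1.0]]
contact_force: [-0.6, 0.4, -1.4]
width: 0.0441
grip_force: 19.9
```

Emit:
jog_arm --pt "0 0 0 0 0 0.0005 35" --pt "0 0 0 0 0 0.001 35" --pt "0 0 0 0 0 0.0015 35" --pt "0 0 0 0 0 0.0018 35" --pt "0 0 0 0 0 0.0018 35"

```text
time_s: 15.7
eef_pos: [0.6041, -0.0412, 0.0603]
eef_rot: [[0.983, -0.181, 0.0], [-0.181, -0.983, 0.0], [0.0, -0.0, -1.0]]
contact_force: [-0.4, 0.2, -0.4]
width: 0.0437
grip_force: 19.9
```

Load is coming off, so the block is touching the floor. I'll go 0.5 mm further and read the force.

Emit:
jog_arm --pt "0 0 0 0 0 0.0004 35" --pt "0 0 0 0 0 0.0006 35" --pt "0 0 0 0 0 0.0006 35"

```text
time_s: 15.95
eef_pos: [0.6041, -0.0412, 0.0603]
eef_rot: [[0.983, -0.181, 0.0], [-0.181, -0.983, -0.0], [0.0, 0.0, -1.0]]
contact_force: [-2.9, -0.7, 6.2]
width: 0.0441
grip_force: 19.9
```

Emit:
jog_arm --pt "0 0 0 0 0 -0.0004 44" --pt "0 0 0 0 0 -0.0004 50" --pt "0 0 0 0 0 -0.0004 56" --pt "0 0 0 0 0 -0.0004 60" --pt "0 0 0 0 0 -0.0004 60" --pt "0 0 0 0 0 -0.015 60" --pt "0 0 0 0 0 -0.04 60" --pt "0 0 0 0 0 -0.08 60" --pt "0 0 0 0 0 -0.12 60" --pt "0 0 0 0 0 -0.16 60"

```text
time_s: 16.78
eef_pos: [0.6036, -0.0411, 0.2213]
eef_rot: [[0.983, -0.181, -0.0], [-0.181, -0.983, 0.0], [-0.001, -0.0, -1.0]]
contact_force: [1.3, -0.7, 0.3]
width: 0.0603
grip_force: 0.0
```

Emit:
jog_arm --pt "0 0 0 -0.04 0.04 -0.02 60" --pt "0 0 0 -0.12 0.2 -0.02 60" --pt "0 0 0 -0.12 0.2 -0.02 60" --pt "0 0 0 -0.12 0.2 -0.02 60" --pt "0 0 0 -0.12 0.2 -0.02 60" --pt "0 0 0 -0.12 0.2 -0.02 60" --pt "0 0 0 -0.12 0.2 -0.02 60" --pt "0 0 0 -0.12 0.2 -0.02 60" --pt "0 0 0 -0.12 0.2 -0.02 60"

```text
time_s: 17.53
eef_pos: [0.4502, -0.2155, 0.2398]
eef_rot: [[0.983, -0.181, 0.001], [-0.181, -0.983, 0.0], [0.0, -0.0, -1.0]]
contact_force: [-0.4, 0.6, -0.2]
width: 0.0598
grip_force: 0.0
```

```bash
python3 - <<'E'
from h import *
d=save('top','pics/t5.png'); P=cloud(d); Z=P[...,2]
q=P[(np.hypot(P[...,0]-.603,P[...,1]+.0415)<.065)&(Z>.08)&(Z<.096)]; print('wax top',len(q),np.median(q[:,2]),np.percentile(q[:,2],[5,95]),cv2.minAreaRect(q[:,:2].astype(np.float32)*1000))
q=P[(np.hypot(P[...,0]-.72,P[...,1]+.06)<.15)&(Z>.18)]; print('cover max z',q[:,2].max()); o=get_obs(); print(o['time_s'],o['eef_pos'],o['contact_force'])
E
```

```text
wax top 719 0.08797968263880204 [0.08444024 0.09099035] ((604.2421264648438, -40.82754898071289), (44.06134033203125, 100.15403747558594), 78.55236053466797)
cover max z 0.34503144701119093
17.5833 [ 0.45053303 -0.21496702  0.23964797] [ 0.60644757 -0.32151624  0.47845425]
```

View pics/t5.png

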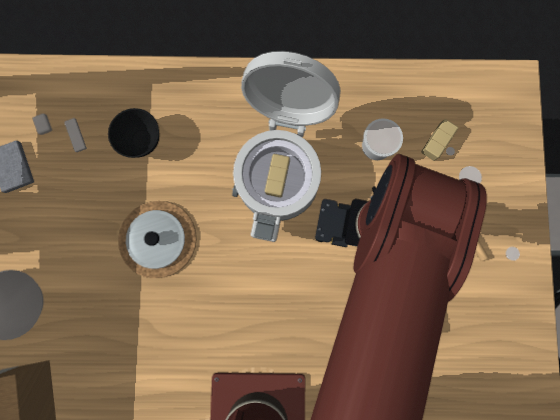

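The wax lies flat in the pan at (278,175), its top 88 mm up (48 + 40 as given). The lid is on the mat, the cover is open at its full 345 mm, and the arm is clear.

```bash
python3 -c "
from workcell import workorder; print(workorder.hand_in())"
```

```text
the job is handed in; nothing more can be done
None
```

The job is handed in, with no verdict shown: the cover is fully open, the lid sits knob up on the cork mat, and the wax lies flat in the pan, done in about 18 s of the 70 s allowed.

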